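# Feed the phone-stand foot along the sanding fence with a push stick

## Task

Pick up the orange push stick and use it to press the wooden phone-stand foot flush against the aluminium fence of the sanding jig, before any of it is over the abrasive strip; then, still with the stick, feed it along the fence over the whole strip until it meets the blue end stop, keeping it flush against the fence and down on the board all the way. Never touch the foot with the gripper or the arm. Leave the foot at the stop, flush with the fence, lay the stick flat and wholly on its cork mat, let go, and leave the other things on the desk where they are.

Things in the scene. Friction and masses are not known exactly. Their poses are not given: they have to be found in the camera images.
- jig: Sanding jig fixed on the desk, plywood board with an aluminium fence along one long side. Origin: desk level, midway along it. +x is the feed direction, along the fence; +y points to the fence. In its frame (mm): board x -210 to 210, y -75 to 70, top z 12; fence y 50 (face) to 70, full length, top z 32. The foot starts on the bare board at x < 0, 5 to 32 mm off the fence, up to 0.15 rad askew.
- foot_center (a point): Centre (half-way up) of the loose wooden phone-stand foot, a pale block 80 (x) x 45 (y) x 30 mm high, about 90 g, with a dark stripe along its top. Its +x is the leading end (roughly the jig's +x), its +y side faces the fence.
- foot_lead (a point): On the foot, half-way up its fence-side (+y) face at the leading end: 40 mm in x and 22.5 mm in y from the foot's centre.
- foot_trail (a point): On the foot, half-way up its fence-side face at the trailing end: -40 mm in x and 22.5 mm in y from the foot's centre.
- push_stick: Orange push stick, 180 mm long, 140 g, on the cork mat. Origin: underside, middle of its pushing face; +x forward, z up. In its frame (mm): bar x -115 to 0, y -15 to 15, z 0 to 18; its front end (x 0) is the pushing face; upright handle 40 (x) x 20 (y), centred at x -60, y 0, z 16 to 78. Face and cheek (see stick_toe) embrace the foot's rear corner away from the fence.
- stick_grip (a point): Point to grip in the push stick's handle: on its middle axis, 55 mm above the stick's underside and 60 mm behind the pushing face; the handle is 20 mm thick along the stick's y and 40 mm along its x, axes as the stick's.
- stick_toe (a point): Front end of the push stick's straight cheek, which lies on its right-hand side: in the stick's frame (mm) x -30 to 65, y -25 to -15, z 0 to 18; its inner side (y -15) bears on the foot's side away from the fence. This point: x 65, y -20, z 9.
- stick_tail (a point): Rear end of the push stick's bar, 115 mm behind the pushing face, 9 mm above the underside.
- cork_mat: Cork mat fixed on the desk, 260 (x) x 120 (y) x 4 mm, where the push stick lies at the start, its x roughly along the mat's x. Origin: centre of its underside.
- phone_stand: Bystander, loose: clear acrylic phone stand with a red tilt lever, base 90 x 75 mm, 110 mm tall. Origin: centre of its underside.
- pencil_cup: Bystander, loose: steel pencil cup, 76 mm across, 95 mm tall, with pencils up to 165 mm. Origin: centre of its underside.
- stapler: Bystander, loose: green stapler 125 (x) x 34 (y) x 60 mm tall. Origin: centre of its underside.
- paperweight: Bystander, loose: round glass paperweight, 72 mm across, 44 mm tall, standing on a white coaster 100 mm across and 7 mm thick. Origin: centre of its underside.
- jig_strip (a point): Middle of the reddish-brown abrasive strip on the jig's board, level with the board top (to 0.5 mm); in the jig's frame the strip runs from x 0 to x 100 mm and this point is at x 50, y -12, z 12 mm.
- jig_stop (a point): On the jig's blue end stop: its near face, at x 195 mm in the jig's frame, top at z 26 mm; this point is at y 27.5 (where the middle of the flush foot meets it), z 12 mm.
There are look-alikes about, which are no part of the job. Several things have the shape of the push_stick; the one meant has the colours described above. Of the things like the part that bears foot_center, leave any that is yellow; of the rest the smaller one is meant.

How it is judged:
By the outcome, as a careful person would: the job done as asked, in the order asked, and still so for the second after the job is handed in, with the robot touching nothing.
It also fails if it takes over 59 s, if anything falls off the work surface, if the arm or the gripper's body presses on something with over 40 N, if the wrist force passes 120 N, or if a joint passes its speed limit or range.

## Robot

A 7-joint arm with a two-finger parallel gripper is mounted at the origin on the work surface. World frame = base frame: x ahead of the robot, y to its left, z up, the work surface at z = 0. Lengths are in m, angles in rad, forces in N, time in s.
With the tool pointing down it reaches from about 0.4 to 0.875 m from the base axis. Payload 19.3 kg.
Tool frame: the origin (TCP) lies at the very end of the fingers, on their centre line; the grasp point (between the pads) lies 19 mm behind it; z points along the fingers, y is the direction in which the jaws open and shut (so a half turn about z gives the same grasp; the last joint's range is limited). The gripper opens to 85 mm and grips with 20 to 120 N. Pads are 22 mm wide; open, the fingers measure 114 mm over their backs; the gripper's body (76 mm by 85 mm) begins 54 mm behind the grasp point. The pads swing forward as they close: fully open they stand 13 mm farther back than shut.
Start: joints at [-1.313, 0.521, -0.036, 1.599, 0.021, 1.021, -0.113], TCP at [0.201, 0.592, 0.231] pointing down, gripper open.
Joint ranges: [-2.91, 2.91], [-0.3, 2.13], [-1.5, 1.42], [0.17, 2.43], [-1.26, 4.41], [0.16, 1.93], [-2.52, 2.52]. Speed limits (rad/s): [1.89, 1.89, 2.39, 2.39, 3.01, 3.01, 3.01].

## Interface

Orientations are given as [roll, pitch, yaw] about the fixed x, y, z axes, in that order (R = Rz(yaw) Ry(pitch) Rx(roll)).
In Python, from workcell import bot, grab_frame, calibration, workorder gives the robot as it stands.
- The arm moves only by the tool move_arm, never from a script. Its arguments are lists of equal length, an entry for each row: "jaw": the closure in counts, from 0 (fully open) to 255 (shut); "dp": the shift along the tool's x, y, z in units of 800 mm (1.0 is 800 mm), a list of three; "rotation": the turn, a rotation vector about the tool's x, y, z in units of pi rad (1.0 is pi rad), a list of three. In form: {"jaw": [jaw, ...], "dp": [[dx, dy, dz], ...], "rotation": [[rx, ry, rz], ...]}. A call has 1 to 10 rows; each row shifts and turns the commanded pose from where the row before left it, along the tool's axes as they then stand; what a row does not reach is not made up. A row lasts 1/8 s, in which the tool goes at most 62.5 mm and 10.7 degrees, less where a joint would pass 70% of its speed; a pose out of reach is approached as far as the arm can. A call with a number of a shift or a turn outside -1 to 1 is refused whole. A call with a gripper value outside its range is refused whole. The fingers move at their own pace and stop on an object; "squeeze" is the grip in N (left out, the last holds). Time passes only in rows, so rows that do not move let the fingers close. It gives the time, the measured TCP pose, the force and the opening at its end, in the units of the state.
- bot.observe(): the state, without advancing time (a new reading comes with each control period).
- grab_frame(name): name is "scene" or "top"; returns the picture (400x640x3 uint8, blue, green, red); there is no depth.
- calibration(name): a dict with "camera_matrix" (3x3 intrinsics, pixels), "T" (4x4, takes a point from camera to world coordinates). Camera axes: x right, y down, z forward; pixel columns grow to the right and rows downward; lengths in m; the calibration is good to about 2 mm. A picture is of the moment at which its call begins. calibration takes no time and is no camera call.
- workorder.job_done(): hands the job in, once; it reports no verdict.
The state is a dict: "clock": time; "qpos": joint angles; "qd": joint speeds; "joint_efforts": joint torques, N m; "position": TCP position; "tool_rot": TCP orientation; "force": force on the tool from outside, world axes, zero at the start; "moment": the same for the moment, N m; "grip_width": finger opening in m.
Only numpy, scipy, OpenCV 4.12 (cv2) and the standard library are available. Lean on these libraries where they do the work, as an engineer would, in place of code of your own. Each camera call takes 0.05 s, during which the arm holds its last target. There are 200 camera calls.

## Working session

There is one attempt and no reset: what is moved stays moved. The work goes in short steps, Python scripts to look and compute and a tool call to move; the robot and the scene stay as the last step left them, time stands still between calls to the robot, and variables do not carry over. Pictures are saved under pics/ and viewed, about 8 in all and at most 12, crops included, and the job is handed in when it is done.

Besides the shell and the picture viewer there is one more tool, called after "Request:" as name(argument=value, ...) on one line, values as JSON. move_arm: Moves the arm, as the interface text tells. Shifts and turns lie within -1 to 1; 1 stands for 800 mm of shift or pi rad of turn. Its arguments: {"type":"object","properties":{"jaw":{"type":"array","items":{"type":"number"}},"dp":{"type":"array","items":{"type":"array","items":{"type":"number","minimum":-1,"maximum":1}}},"rotation":{"type":"array","items":{"type":"array","items":{"type":"number","minimum":-1,"maximum":1}}},"squeeze":{"type":"number"}},"required":["jaw","dp","rotation"]}

```bash
ls; mkdir -p pics
python3 - <<'E'
from workcell import bot, grab_frame, calibration
import cv2,numpy as np
for n in("scene","top"):
    cv2.imwrite(f"pics/{n}0.png",grab_frame(n)); c=calibration(n); print(n,np.round(c["camera_matrix"],1).tolist(),np.round(c["T"],4).tolist())
print(bot.observe())
E
```

```text
pics
scene [[474.5, 0.0, 312.4], [0.0, 474.5, 200.2], [0.0, 0.0, 1.0]] [[0.1116, 0.6657, -0.7379, 1.544], [0.9937, -0.064, 0.0925, -0.0451], [0.0143, -0.7435, -0.6686, 0.9886], [0.0, 0.0, 0.0, 1.0]]
top [[451.9, 0.0, 325.7], [0.0, 451.9, 202.0], [0.0, 0.0, 1.0]] [[0.0133, -0.9905, 0.1368, 0.3359], [-0.9999, -0.0141, -0.0054, 0.088], [0.0073, -0.1367, -0.9906, 1.5371], [0.0, 0.0, 0.0, 1.0]]
{'clock': 0.1, 'qpos': array([-1.3132253 ,  0.52196025, -0.03632796,  1.59996119,  0.02121751,
        1.02110183, -0.11279652]), 'qd': array([ 0.00100033, -0.00129385,  0.00141017, -0.00134487,  0.00050091,
        0.00178474,  0.00153101]), 'joint_efforts': array([ 4.27931082e-03, -9.28490281e+01,  1.98445514e+00, -3.70530832e+01,
        1.82479795e-02,  5.34297214e-03, -8.82474637e-05]), 'position': array([0.20114574, 0.59141981, 0.230776  ]), 'tool_rot': array([-3.14055127e+00,  8.82355580e-05,  2.81382397e+00]), 'force': array([ 0.17044886,  0.02992837, -0.40753009]), 'moment': array([ 0.02640494, -0.00067969, -0.00039883]), 'grip_width': 0.08543547364738464}
```

View pics/top0.png

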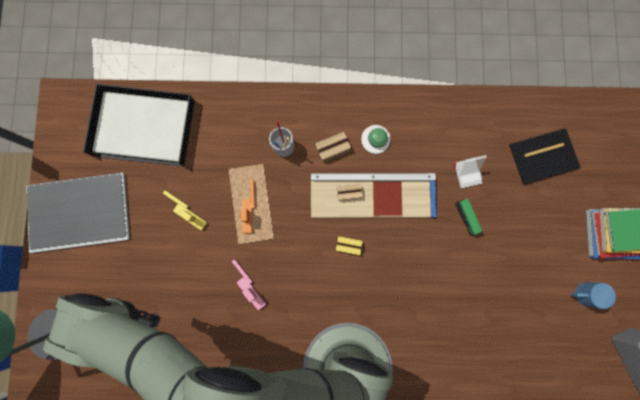

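View pics/scene0.png

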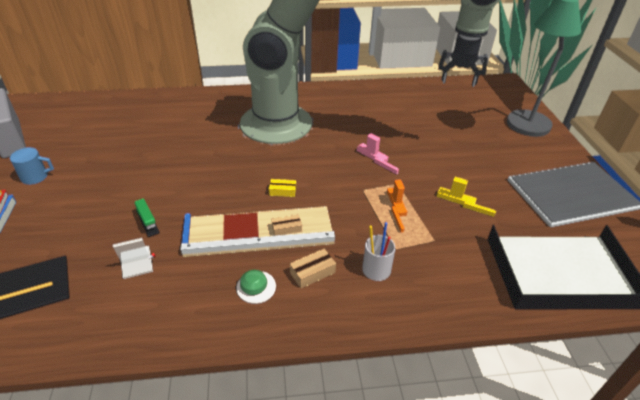

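Top view: candidates for the stick are orange (247,207), pink (248,285) and yellow (185,212); I choose orange. Candidates for the foot are the small pale block on the jig (350,193), the larger pale block (334,146) and the yellow one (349,246); I choose the one on the jig. Next is a close crop to check, plus masks.

```bash
cat > h.py <<'E'
import numpy as np,cv2
from workcell import bot,grab_frame,calibration
C={n:calibration(n) for n in("scene","top")}
def ray(n,p):
    K=C[n]["camera_matrix"];T=np.array(C[n]["T"]);d=T[:3,:3]@np.linalg.solve(K,[p[0],p[1],1.]);return T[:3,3],d/np.linalg.norm(d)
def plane(n,p,z):
    o,d=ray(n,p);return o+d*(z-o[2])/d[2]
def tri(ps,pt):
    a,u=ray("scene",ps);b,v=ray("top",pt)
    s=np.linalg.lstsq(np.c_[u,-v],b-a,rcond=None)[0];P,Q=a+u*s[0],b+v*s[1];return (P+Q)/2,np.linalg.norm(P-Q)*1000
def px(n,P):
    K=C[n]["camera_matrix"];T=np.array(C[n]["T"]);q=K@(T[:3,:3].T@(np.array(P)-T[:3,3]));return q[:2]/q[2]
def hsv(n,im=None): return cv2.cvtColor(grab_frame(n) if im is None else im,cv2.COLOR_BGR2HSV)
E
python3 - <<'E'
from h import *
t=cv2.imread("pics/top0.png");s=cv2.imread("pics/scene0.png")
def cr(im,x,y,w,h,k): return cv2.resize(im[y:y+h,x:x+w],None,fx=k,fy=k,interpolation=cv2.INTER_CUBIC)
A=cr(t,225,155,66,96,4);B=cr(t,300,165,145,60,3);D=cr(s,350,170,90,80,4);E_=cr(s,175,190,170,70,3)
o=np.zeros((600,800,3),np.uint8)
for im,x,y in((A,0,0),(B,280,0),(D,0,390-0),(E_,280,190)):
    im=im[:600-y,:800-x];o[y:y+im.shape[0],x:x+im.shape[1]]=im
D=cr(s,355,170,85,80,2.4);o[405:405+D.shape[0],0:800]=0;o[405:405+D.shape[0],280:280+D.shape[1]]=D
cv2.imwrite("pics/crop1.png",o)
E
```

```text
(no output)
```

View pics/crop1.png

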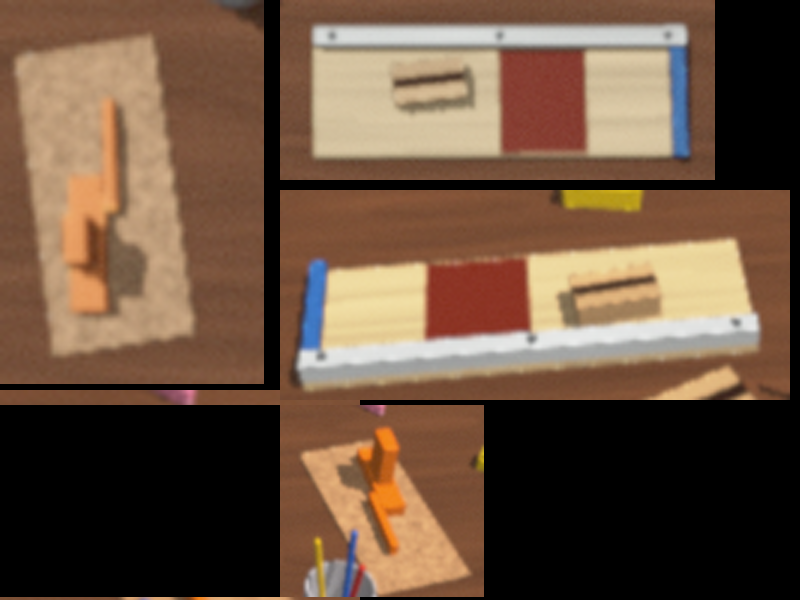

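The crop confirms it: the orange stick lies on the cork, cheek to the right and toe at top (252,180), with the handle top near (244,214). The foot on the jig has a dark stripe and is centred near (351,193). Now the measurements.

Run:
```python
from h import *
im={"top":cv2.imread("pics/top0.png"),"scene":cv2.imread("pics/scene0.png")}
k=6
def big(n,x,y,w,h): return cv2.cvtColor(cv2.resize(im[n][y:y+h,x:x+w],None,fx=k,fy=k,interpolation=cv2.INTER_CUBIC),cv2.COLOR_BGR2HSV)
def to(x,y,p): return (np.array(p)+.5)/k-.5+[x,y]
def mask(n,box,lo,hi):
    m=cv2.inRange(big(n,*box),np.array(lo),np.array(hi));nn,l,st,c=cv2.connectedComponentsWithStats(m);i=1+np.argmax(st[1:,4])
    m=(l==i).astype(np.uint8);cn=max(cv2.findContours(m,0,2)[0],key=cv2.contourArea)
    M=cv2.moments(cn);r=cv2.minAreaRect(cn);bp=to(box[0],box[1],cv2.boxPoints(r))
    return to(box[0],box[1],[M["m10"]/M["m00"],M["m01"]/M["m00"]]),bp,M["m00"]/k/k,cn,m
J={"top":(305,165,140,60),"scene":(175,190,170,75)};S={"top":(228,170,40,70),"scene":(380,172,35,65)};F={"top":(335,180,32,25),"scene":(265,210,45,30)}
def show(name,box,lo,hi):
    r={n:mask(n,box[n],lo[n] if isinstance(lo,dict) else lo,hi) for n in im}
    P,e=tri(r["scene"][0],r["top"][0]);print(name,np.round(P*1000,1),"gap",round(e,1),{n:(np.round(r[n][0],1).tolist(),round(r[n][2])) for n in r});return r
st=show("strip",J,(0,120,60),(8,255,170))
print("strip corners z12 top",np.round([plane("top",p,.012)*1000 for p in st["top"][1]],1)[:,:2].tolist())
print("strip corners z12 scene quad",[np.round(plane("scene",to(175,190,p[0]),.012)*1000,1)[:2].tolist() for p in cv2.approxPolyDP(st["scene"][3],15,True)])
bl=show("stop",J,(100,120,60),(125,255,255))
f=mask("top",J["top"],(0,0,150),(180,40,255));print("fence top",np.round([plane("top",p,.032)*1000 for p in f[1]],1)[:,:2].tolist())
fs=show("stripe",F,(0,60,0),(30,255,110))
for n in("top","scene"): print(n,"stripe rect z42",np.round([plane(n,p,.042)*1000 for p in fs[n][1]],1)[:,:2].tolist())
orr=show("stick",S,(3,150,120),(18,255,255))
for n in("top","scene"):
    print(n,"orange poly px",[np.round(to(*S[n][:2],p[0]),1).tolist() for p in cv2.approxPolyDP(orr[n][3],7,True)])
v=big("top",*S["top"]);print("V levels",np.percentile(v[...,2][orr["top"][4]>0],[10,30,50,70,90]))
# enlarged views with grid
o=[]
for n in("top","scene"):
    x,y,w,h=S[n];b=cv2.resize(im[n][y:y+h,x:x+w],None,fx=8,fy=8,interpolation=cv2.INTER_LANCZOS4)
    for i in range(0,w,5):
        cv2.line(b,(i*8,0),(i*8,6 if i%10 else 14),(255,255,255),1)
        if i%10==0: cv2.putText(b,str(x+i),(i*8,24),0,.35,(255,255,255))
    for j in range(0,h,5):
        cv2.line(b,(0,j*8),(6 if j%10 else 14,j*8),(255,255,255),1)
        if j%10==0: cv2.putText(b,str(y+j),(0,j*8+12),0,.35,(255,255,255))
    o.append(cv2.copyMakeBorder(b,0,560-b.shape[0],0,10,0))
cv2.imwrite("pics/stick.png",np.hstack(o))
```

```text
strip [ 562.  -129.4   18.7] gap 0.7 {'top': ([387.1, 198.1], 906), 'scene': ([240.3, 225.5], 774)}
strip corners z12 top [[620.1, -81.5], [623.6, -176.7], [506.6, -178.1], [503.3, -83.9]]
strip corners z12 scene quad [[506.5, -84.6], [504.7, -177.6], [602.2, -177.4], [601.2, -81.6]]
stop [ 562.9 -283.3   23.6] gap 0.7 {'top': ([432.9, 198.3], 134), 'scene': ([185.7, 228.2], 145)}
fence top [[642.8, 133.5], [650.2, -291.2], [625.4, -290.8], [618.0, 132.9]]
stripe [580.8  -0.7  41.6] gap 0.3 {'top': ([349.8, 191.0], 37), 'scene': ([285.3, 221.3], 30)}
top stripe rect z42 [[579.2, 39.2], [589.0, -38.1], [582.3, -38.9], [572.4, 38.4]]
scene stripe rect z42 [[583.3, -37.8], [572.7, 37.4], [578.7, 37.6], [589.3, -37.4]]
stick [488.1 349.1   4.2] gap 10.6 {'top': ([247.8, 218.6], 120), 'scene': ([397.8, 201.3], 593)}
top orange poly px [[246.1, 207.6], [244.8, 218.9], [242.4, 220.6], [248.9, 225.6], [250.2, 231.1], [244.4, 231.8], [250.8, 232.1], [251.4, 208.2], [249.8, 210.4]]
scene orange poly px [[399.2, 177.6], [393.2, 179.2], [393.8, 185.4], [387.4, 187.4], [386.4, 191.9], [391.9, 201.9], [390.9, 209.9], [399.6, 231.1], [401.6, 232.2], [403.8, 230.6], [404.1, 226.6], [399.9, 216.6], [405.9, 215.2], [407.1, 210.6], [402.1, 198.8], [405.2, 186.6], [401.9, 178.9]]
V levels [126. 142. 171. 197. 216.]
```

View pics/stick.png

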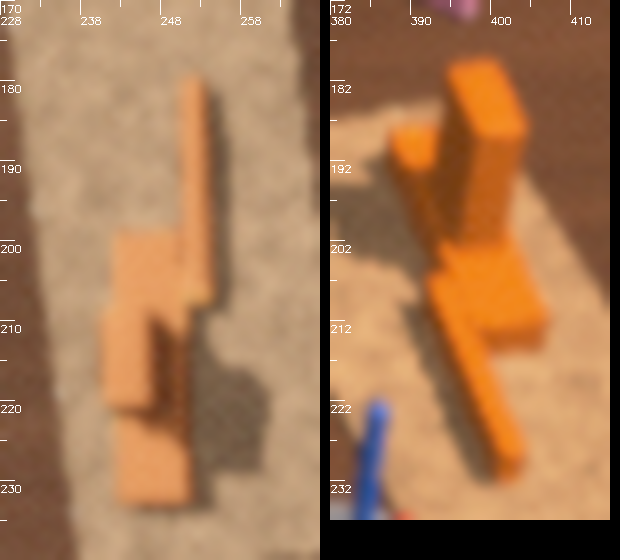

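Enlarged view: in the top picture the handle top is centred at about (243.4,214.4), the toe end at (252,179) and the bar tail at (247,232). In the scene picture the handle top is at (399.6,183.8) and the toe at (401.7,228.8). Next I refine the jig yaw by edge fits and triangulate the stick.

```bash
cat > jig.py <<'E'
import numpy as np
def edge(g,cols,r0,r1,rise,thr):
    P=[]
    for c in cols:
        v=g[r0:r1,c].astype(float)
        for i in range(len(v)-1):
            if (rise and v[i]<thr<=v[i+1]) or (not rise and v[i]>=thr>v[i+1]): P.append((c,r0+i+(thr-v[i])/(v[i+1]-v[i])));break
    return np.array(P)
E
python3 - <<'E'
from h import *; from jig import edge
t=cv2.imread("pics/top0.png");H=cv2.cvtColor(t,cv2.COLOR_BGR2HSV)
cols=range(318,430)
print("profile V",H[168:186,400,2].tolist(),"S",H[168:186,400,1].tolist(),H[168:186,340,1].tolist())
E1=edge(H[...,2],cols,168,186,True,150);E2=edge(H[...,1],[c for c in cols if c<365 or c>405],176,190,True,50)
for nm,E,z in(("outer z32",E1,.032),("inner(face foot) z12",E2,.012)):
    W=np.array([plane("top",p,z) for p in E]);b=np.polyfit(W[:,1],W[:,0],1);r=W[:,0]-np.polyval(b,W[:,1]);g=abs(r)<.003;b=np.polyfit(W[g,1],W[g,0],1)
    print(nm,"slope",b[0],"x at y=-.08",np.polyval(b,-.08)*1000,"rms",r[g].std()*1000,g.sum(),len(g))
h,e=tri((399.6,183.8),(243.4,214.4));print("handle top",h*1000,e)
q,e=tri((401.7,228.8),(252.,178.9));print("toe",q*1000,e)
for nm,p,z in(("barFL",(241.8,199),.022),("barTL",(242.3,232.2),.022),("barTR",(251,232.2),.022),("toe",(252,178.9),.022),("cheekRfront",(253.6,180),.022),("cheekRrear",(254.3,208),.022),("handleFL",(240.5,208.2),.082),("handleRL",(240.5,220.4),.082),("handleFR",(246.2,208.5),.082),("handleRR",(246.5,220.5),.082)):
    print(nm,np.round(plane("top",p,z)*1000,1)[:2])
m=cv2.inRange(H[150:255,215:285],np.array((8,50,110)),np.array((25,140,230)));cn=max(cv2.findContours(cv2.morphologyEx(m,cv2.MORPH_CLOSE,np.ones((15,15))),0,2)[0],key=cv2.contourArea)
r=cv2.minAreaRect(cn);print("mat corners",np.round([plane("top",p+[215,150],.004)*1000 for p in cv2.boxPoints(r)],1)[:,:2].tolist())
print(np.round(bot.observe()["tool_rot"],4))
E
```

```text
profile V [117, 112, 112, 113, 118, 150, 187, 203, 210, 211, 209, 186, 131, 106, 121, 134, 139, 140] S [129, 128, 134, 126, 97, 37, 12, 3, 1, 2, 2, 4, 18, 84, 131, 152, 149, 149] [132, 134, 134, 134, 89, 36, 8, 2, 4, 2, 2, 4, 20, 66, 68, 64, 64, 68]
outer z32 slope -0.01455685779103975 x at y=-.08 645.7276821822297 rms 0.21747094128277897 112 112
inner(face foot) z12 slope -0.015140025037922876 x at y=-.08 623.0256998154699 rms 0.1077945188937975 70 70
handle top [493.24542433 347.16468638  79.8164528 ] 2.438856484603045
toe [621.41373674 331.31377985  19.61201496] 1.3130824014899984
barFL [551.5 363.6]
barTL [439.2 357.6]
barTR [439.6 328.5]
toe [621.1 331.6]
cheekRfront [617.4 326. ]
cheekRrear [521.4 320.3]
handleFL [512.8 355.7]
handleRL [473.1 354.2]
handleFR [512.1 337.2]
handleRR [473.1 334.8]
mat corners [[724.6, 466.5], [728.3, 227.0], [369.0, 217.7], [365.8, 449.7]]
[-3.1406e+00  1.0000e-04  2.8138e+00]
```

```bash
cat >> h.py <<'E'
def go(x,y,z,yaw):
    """total move needed, tool axes as now (units of move_arm) and turn about tool z; x,y,z mm"""
    s=bot.observe();p=s["position"]*1000;w=s["tool_rot"][2];d=np.array([x,y,z])-p
    t=np.array([np.cos(w)*d[0]+np.sin(w)*d[1],np.sin(w)*d[0]-np.cos(w)*d[1],-d[2]])/800
    print("t",round(s["clock"],2),"pos",np.round(p,1),"rot",np.round(s["tool_rot"],4),"F",np.round(s["force"],1),"w",round(s["grip_width"],4),"\n need dp",np.round(t,4),"rotz",round(-((yaw-w+np.pi)%(2*np.pi)-np.pi)/np.pi,4))
E
python3 -c "
from h import *
go(493,346,231,3.196)"
```

```text
t 0.1 pos [201.1 591.4 230.8] rot [-3.1406e+00  1.0000e-04  2.8138e+00] F [ 0.2  0.  -0.4] w 0.0854 
 need dp [-4.442e-01 -1.730e-01 -3.000e-04] rotz -0.1217
```

Request:
move_arm(jaw=[0,0,0,0,0,0,0,0,0,0], dp=[[-0.0444,-0.0173,0],[-0.0444,-0.0173,0],[-0.0444,-0.0173,0],[-0.0444,-0.0173,0],[-0.0444,-0.0173,0],[-0.0444,-0.0173,0],[-0.0444,-0.0173,0],[-0.0444,-0.0173,0],[-0.0444,-0.0173,0],[-0.0444,-0.0173,0]], rotation=[[0,0,0],[0,0,0],[0,0,0],[0,0,0],[0,0,0],[0,0,0],[0,0,0],[0,0,0],[0,0,0],[0,0,0]])

```text
clock: 1.35
position: [0.4937, 0.3453, 0.2311]
tool_rot: [-3.141, -0.0, 2.814]
force: [0.8, 0.4, -0.2]
grip_width: 0.0855
```

Request:
move_arm(jaw=[0,0,0,0,0], dp=[[0,0,0],[0,0,0],[0,0,0],[0,0,0],[0,0,0]], rotation=[[0,0,-0.0405],[0,0,-0.0405],[0,0,-0.0405],[0,0,0],[0,0,0]])

```text
clock: 1.98
position: [0.4929, 0.3462, 0.2312]
tool_rot: [-3.141, -0.0, -3.091]
force: [0.2, 0.1, -0.3]
grip_width: 0.0854
```

```bash
python3 -c "
from h import *
go(493,346,40,3.196)
a=cv2.imwrite('pics/top1.png',grab_frame('top')); 
s=grab_frame('scene');cv2.imwrite('pics/over.png',cv2.resize(s[120:260,320:460],None,fx=4,fy=4))"
```

```text
t 1.98 pos [492.9 346.2 231.2] rot [-3.1414e+00 -2.0000e-04 -3.0908e+00] F [ 0.2  0.1 -0.3] w 0.0854 
 need dp [-1.000e-04 -3.000e-04  2.389e-01] rotz -0.0012
```

View pics/over.png

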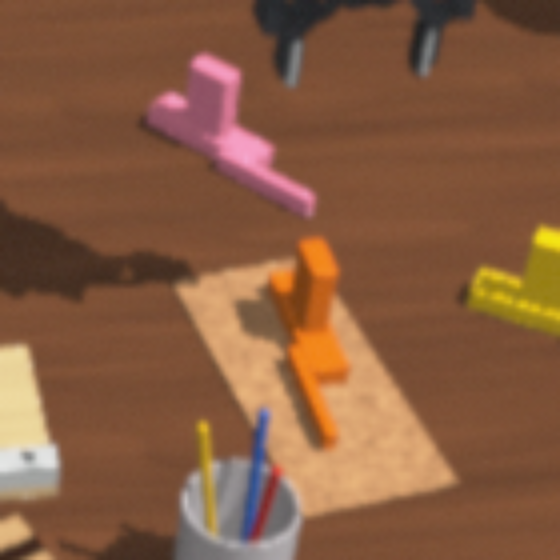

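The picture shows the open fingers straddling the handle line, clear of the cup and the pink stick. Next I descend and grip.

Request:
move_arm(jaw=[0,0,0,0,0,0,0,0], dp=[[0,0,0.034],[0,0,0.034],[0,0,0.034],[0,0,0.034],[0,0,0.034],[0,0,0.034],[0,0,0.0345],[0,0,0]], rotation=[[0,0,0],[0,0,0],[0,0,0],[0,0,0],[0,0,0],[0,0,0],[0,0,0],[0,0,0]])

```text
clock: 3.08
position: [0.492, 0.3457, 0.039]
tool_rot: [-3.14, -0.002, -3.088]
force: [-1.0, 0.1, 0.4]
grip_width: 0.0854
```

Request:
move_arm(jaw=[255,255,255,255,255,255,255,255], dp=[[0,0,0],[0,0,0],[0,0,0],[0,0,0],[0,0,0],[0,0,0],[0,0,0],[0,0,0]], rotation=[[0,0,0],[0,0,0],[0,0,0],[0,0,0],[0,0,0],[0,0,0],[0,0,0],[0,0,0]], squeeze=100)

```text
clock: 4.08
position: [0.4932, 0.3464, 0.0409]
tool_rot: [3.141, 0.0, -3.088]
force: [-0.6, -1.2, 6.4]
grip_width: 0.0191
```

Request:
move_arm(jaw=[255,255,255,255,255,255], dp=[[0,0,-0.02],[0,0,-0.04],[0,0,-0.04],[0,0,-0.04],[0,0,0],[0,0,0]], rotation=[[0,0,0],[0,0,0],[0,0,0],[0,0,0],[0,0,0],[0,0,0]])

```text
clock: 4.82
position: [0.4927, 0.3461, 0.1526]
tool_rot: [-3.141, -0.0, -3.088]
force: [0.4, 0.4, -2.3]
grip_width: 0.0187
```

```bash
python3 -c "
from h import *
go(493,346,152,3.196)"
```

```text
t 4.83 pos [492.7 346.1 152.6] rot [-3.1414e+00 -2.0000e-04 -3.0877e+00] F [ 0.4  0.4 -2.3] w 0.0187 
 need dp [-0.0003 -0.0002  0.0007] rotz -0.0002
```

Request:
move_arm(jaw=[255,255,255,255,255,255,255,255,255,255], dp=[[0,0,0],[0,0,0],[0,0,0],[0,0,0],[0,0,0],[0,0,0],[0,0,0],[0,0,0],[0,0,0],[0,0,0]], rotation=[[0,0,0.04],[0,0,0.059],[0,0,0.059],[0,0,0.059],[0,0,0.059],[0,0,0.059],[0,0,0.059],[0,0,0.059],[0,0,0.0595],[0,0,0]])

```text
clock: 6.08
position: [0.4924, 0.3462, 0.1516]
tool_rot: [-3.141, 0.002, 1.587]
force: [0.1, 0.1, -1.1]
grip_width: 0.0187
```

```bash
python3 -c "
from h import *
go(555,110,152,1.5856)"
```

```text
t 6.08 pos [492.4 346.2 151.6] rot [-3.1407e+00  1.6000e-03  1.5868e+00] F [ 0.1  0.1 -1.1] w 0.0187 
 need dp [-0.2964  0.0735 -0.0005] rotz 0.0004
```

Request:
move_arm(jaw=[255,255,255,255,255,255,255,255,255], dp=[[-0.03,0.0075,0],[-0.0381,0.0094,0],[-0.0381,0.0094,0],[-0.0381,0.0094,0],[-0.0381,0.0094,0],[-0.0381,0.0094,0],[-0.0381,0.0094,0],[-0.0378,0.0096,0],[0,0,0]], rotation=[[0,0,0],[0,0,0],[0,0,0],[0,0,0],[0,0,0],[0,0,0],[0,0,0],[0,0,0],[0,0,0]])

```text
clock: 7.2
position: [0.5555, 0.1074, 0.1523]
tool_rot: [-3.141, 0.001, 1.587]
force: [-0.4, 0.5, -0.8]
grip_width: 0.019
```

Run:
```python
from h import *
go(555,110,50,1.5856)
t=grab_frame('top');s=grab_frame('scene')
o=np.hstack([cv2.resize(t[160:235,265:365],None,fx=4,fy=4),cv2.resize(s[160:235,260:360],None,fx=4,fy=4)]);cv2.imwrite('pics/held.png',o);cv2.imwrite('pics/t2.png',t);cv2.imwrite('pics/s2.png',s)
# predicted stick points (held, underside at TCP z-36.5)
p=bot.observe()["position"];ex=np.array([.0148,-.9999,0]);ey=np.array([.9999,.0148,0])
for nm,a,b,z in(("toe top end",65,-20,18),("bar FL top",0,15,18),("bar TL top",-115,15,18)):
    P=p+ex*(a+60)/1000+ey*b/1000+[0,0,(z-36.5)/1000];print(nm,np.round(P*1000,1),"top",np.round(px("top",P),1),"scene",np.round(px("scene",P),1))
```

```text
t 7.2 pos [555.5 107.4 152.3] rot [-3.1413e+00  1.1000e-03  1.5866e+00] F [-0.4  0.5 -0.8] w 0.019 
 need dp [ 0.0033 -0.0006  0.1279] rotz 0.0003
toe top end [536.8 -15.1 133.7] top [356.1 200.2] scene [278.3 187. ]
bar FL top [570.9  50.4 133.7] top [335.4 189.2] scene [303.  193.5]
bar TL top [569.2 165.4 133.7] top [298.8 189.2] scene [344.3 190.5]
```

View pics/held.png

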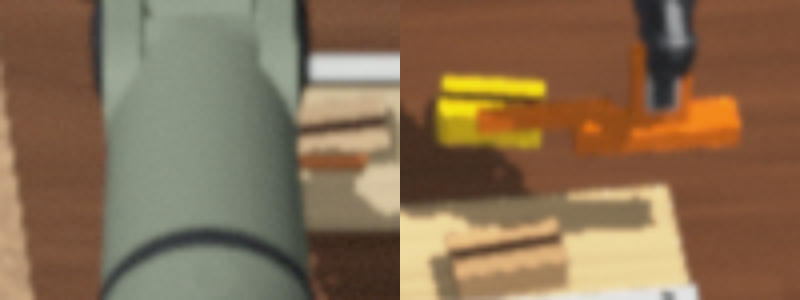

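Held view: the stick is level, and the toe at top (356,200.5) and scene (279,187) match the prediction within about 1 px. Next I descend beside and behind the foot.

Request:
move_arm(jaw=[255,255,255,255,255,255,255,255], dp=[[0.0033,-0.0006,0.02],[0,0,0.03],[0,0,0.03],[0,0,0.02],[0,0,0.015],[0,0,0.0125],[0,0,0],[0,0,0]], rotation=[[0,0,0],[0,0,0],[0,0,0],[0,0,0],[0,0,0],[0,0,0],[0,0,0],[0,0,0]])

```text
clock: 8.3
position: [0.555, 0.1127, 0.0509]
tool_rot: [3.141, -0.0, 1.585]
force: [-0.5, -0.0, -1.1]
grip_width: 0.0193
```

Run:
```python
from h import *
go(555+37,110,50,1.5856)
s=grab_frame('scene');cv2.imwrite('pics/down.png',cv2.resize(s[175:265,230:380],None,fx=5,fy=5,interpolation=cv2.INTER_CUBIC))
```

```text
t 8.3 pos [555.  112.7  50.9] rot [ 3.1410e+00 -2.0000e-04  1.5854e+00] F [-0.5 -0.  -1.1] w 0.0193 
 need dp [-0.0041  0.0463  0.0012] rotz -0.0001
```

View pics/down.png

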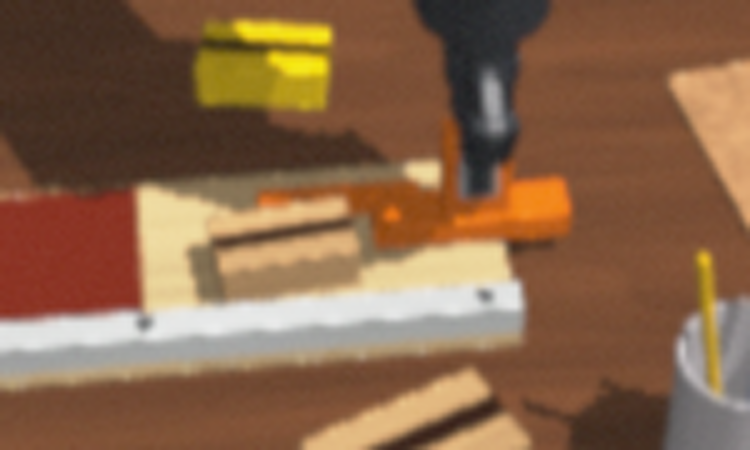

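The stick sits just behind and beside the foot on the board, touching nothing. Now I press towards the fence.

Request:
move_arm(jaw=[255,255,255,255,255,255,255,255,255,255], dp=[[-0.003,0.003,0.0005],[-0.003,0.005,0],[-0.0015,0.005,0],[0,0.005,0],[0,0.005,0],[0,0.005,0],[0,0.005,0],[0,0.005,0],[0,0.004,0],[0,0,0]], rotation=[[0,0,0],[0,0,0],[0,0,0],[0,0,0],[0,0,0],[0,0,0],[0,0,0],[0,0,0],[0,0,0],[0,0,0]])

```text
clock: 9.6
position: [0.5886, 0.1072, 0.0501]
tool_rot: [3.141, 0.0, 1.585]
force: [0.0, -0.1, -1.5]
grip_width: 0.0189
```

Request:
move_arm(jaw=[255,255], dp=[[0,0.0013,0],[0,0,0]], rotation=[[0,0,0],[0,0,0]])

```text
clock: 9.85
position: [0.5894, 0.1072, 0.0501]
tool_rot: [3.142, 0.0, 1.585]
force: [0.3, 0.4, -1.6]
grip_width: 0.0189
```

Request:
move_arm(jaw=[255,255], dp=[[0,0.0013,0],[0,0,0]], rotation=[[0,0,0],[0,0,0]])

```text
clock: 10.1
position: [0.5905, 0.1073, 0.0501]
tool_rot: [-3.142, -0.0, 1.585]
force: [0.3, 0.2, -0.4]
grip_width: 0.0188
```

Request:
move_arm(jaw=[255,255], dp=[[0,0.0013,0],[0,0,0]], rotation=[[0,0,0],[0,0,0]])

```text
clock: 10.35
position: [0.591, 0.1072, 0.05]
tool_rot: [-3.14, -0.0, 1.585]
force: [-5.6, 1.2, 0.5]
grip_width: 0.0189
```

Request:
move_arm(jaw=[255,255], dp=[[0,0.0013,0],[0,0,0]], rotation=[[0,0,0],[0,0,0]])

```text
clock: 10.6
position: [0.5913, 0.1072, 0.0498]
tool_rot: [-3.139, -0.0, 1.585]
force: [-9.2, 0.7, 2.8]
grip_width: 0.019
```

Run:
```python
from h import *
go(592,110,50,1.5856)
s=grab_frame('scene');cv2.imwrite('pics/press.png',cv2.resize(s[185:255,230:360],None,fx=6,fy=6,interpolation=cv2.INTER_CUBIC))
```

```text
t 10.6 pos [591.3 107.2  49.8] rot [-3.139 -0.     1.585] F [-9.2  0.7  2.8] w 0.019 
 need dp [ 0.0035  0.0009 -0.0003] rotz -0.0002
```

View pics/press.png

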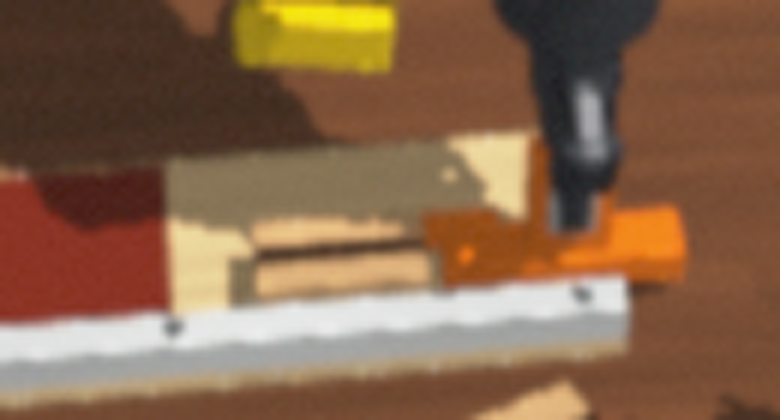

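The foot is now parallel to and against the fence, entirely on bare board with its lead at scene (272,232). The strip edge is at about (258,230). The press force is 9 N. Now I feed.

Request:
move_arm(jaw=[255,255,255,255,255,255], dp=[[-0.003,0,-0.0006],[-0.004,0,0],[-0.005,0,0],[-0.006,0,0],[-0.008,0,0],[-0.008,0,0]], rotation=[[0,0,0],[0,0,0],[0,0,0],[0,0,0],[0,0,0],[0,0,0]])

```text
clock: 11.4
position: [0.5915, 0.081, 0.0501]
tool_rot: [-3.139, -0.001, 1.586]
force: [-8.4, 5.2, 0.6]
grip_width: 0.0187
```

Run:
```python
from h import *
go(592,-135,50,1.5856)
s=grab_frame('scene');cv2.imwrite('pics/feed1.png',s)
```

```text
t 11.4 pos [591.5  81.   50.1] rot [-3.1386e+00 -1.1000e-03  1.5860e+00] F [-8.4  5.2  0.6] w 0.0187 
 need dp [-2.7e-01 -3.4e-03  1.0e-04] rotz 0.0001
```

Request:
move_arm(jaw=[255,255,255,255,255,255,255,255,255,255], dp=[[-0.01,0,0],[-0.01,0,0],[-0.01,0,0],[-0.01,0,0],[-0.01,0,0],[-0.01,0,0],[-0.01,0,0],[-0.01,0,0],[-0.01,0,0],[-0.01,0,0]], rotation=[[0,0,0],[0,0,0],[0,0,0],[0,0,0],[0,0,0],[0,0,0],[0,0,0],[0,0,0],[0,0,0],[0,0,0]])

```text
clock: 12.7
position: [0.5928, 0.0007, 0.0501]
tool_rot: [-3.139, -0.001, 1.586]
force: [-7.7, 4.8, -0.9]
grip_width: 0.0189
```

Run:
```python
from h import *
go(592,-135,50,1.5856)
s=grab_frame('scene');cv2.imwrite('pics/feed2.png',cv2.resize(s[180:270,170:320],None,fx=5,fy=5,interpolation=cv2.INTER_CUBIC))
```

```text
t 12.7 pos [592.8   0.7  50.1] rot [-3.1388e+00 -1.2000e-03  1.5857e+00] F [-7.7  4.8 -0.9] w 0.0189 
 need dp [-0.1696 -0.0035  0.0002] rotz 0.0
```

View pics/feed2.png

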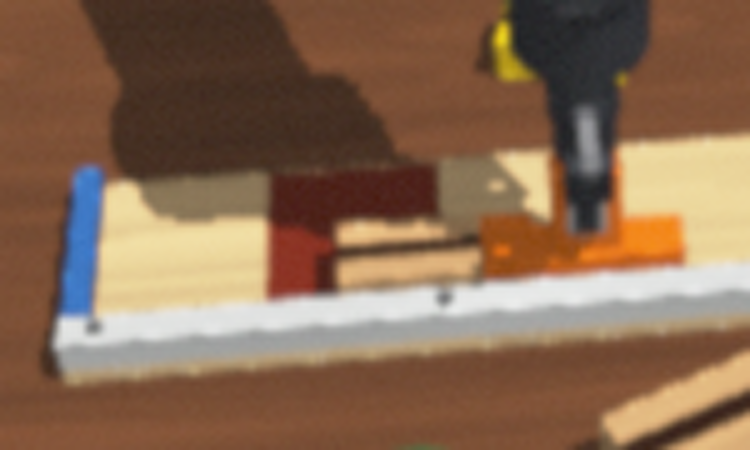

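The foot is flush along the fence, halfway over the strip, with the stick still embracing its rear corner. I continue.

Request:
move_arm(jaw=[255,255,255,255,255,255,255,255,255,255], dp=[[-0.01,0.0001,0],[-0.01,0,0],[-0.01,0.0001,0],[-0.01,0,0],[-0.01,0.0001,0],[-0.01,0,0],[-0.01,0.0001,0],[-0.01,0,0],[-0.01,0,0],[-0.01,0,0]], rotation=[[0,0,0],[0,0,0],[0,0,0],[0,0,0],[0,0,0],[0,0,0],[0,0,0],[0,0,0],[0,0,0],[0,0,0]])

```text
clock: 14.0
position: [0.594, -0.0789, 0.0501]
tool_rot: [-3.138, -0.002, 1.586]
force: [-9.6, 7.2, 1.8]
grip_width: 0.0188
```

Request:
move_arm(jaw=[255,255,255,255,255,255,255,255], dp=[[-0.01,0,0],[-0.01,0,0],[-0.01,0,0],[-0.01,0,0],[-0.01,0,0],[-0.006,0,0],[-0.004,0,0],[0,0,0]], rotation=[[0,0,0],[0,0,0],[0,0,0],[0,0,0],[0,0,0],[0,0,0],[0,0,0],[0,0,0]])

```text
clock: 15.0
position: [0.5949, -0.1276, 0.0501]
tool_rot: [-3.139, -0.001, 1.585]
force: [-9.1, 2.3, -0.2]
grip_width: 0.0188
```

Request:
move_arm(jaw=[255,255,255], dp=[[-0.002,0,0],[-0.002,0,0],[0,0,0]], rotation=[[0,0,0],[0,0,0],[0,0,0]])

```text
clock: 15.38
position: [0.5949, -0.1303, 0.0501]
tool_rot: [-3.138, -0.002, 1.585]
force: [-9.2, 5.8, 0.9]
grip_width: 0.0186
```

Request:
move_arm(jaw=[255,255,255], dp=[[-0.002,0,0],[-0.002,0,0],[0,0,0]], rotation=[[0,0,0],[0,0,0],[0,0,0]])

```text
clock: 15.75
position: [0.5949, -0.1335, 0.0501]
tool_rot: [-3.138, -0.001, 1.585]
force: [-8.3, 5.4, 0.6]
grip_width: 0.0188
```

Request:
move_arm(jaw=[255,255,255], dp=[[-0.001,0,0],[-0.001,0,0],[0,0,0]], rotation=[[0,0,0],[0,0,0],[0,0,0]])

```text
clock: 16.12
position: [0.595, -0.1349, 0.0501]
tool_rot: [-3.138, -0.002, 1.585]
force: [-8.5, 5.9, 1.6]
grip_width: 0.0186
```

Request:
move_arm(jaw=[255,255,255], dp=[[-0.001,0,0],[-0.001,0,0],[0,0,0]], rotation=[[0,0,0],[0,0,0],[0,0,0]])

```text
clock: 16.5
position: [0.595, -0.1363, 0.0501]
tool_rot: [-3.138, -0.002, 1.586]
force: [-9.5, 6.8, 2.7]
grip_width: 0.0188
```

Request:
move_arm(jaw=[255,255,255], dp=[[-0.001,0,0],[-0.001,0,0],[0,0,0]], rotation=[[0,0,0],[0,0,0],[0,0,0]])

```text
clock: 16.88
position: [0.595, -0.1364, 0.0502]
tool_rot: [-3.138, -0.004, 1.586]
force: [-12.2, 15.3, 8.3]
grip_width: 0.0189
```

Force rises at the stop (15 N). I look to confirm, then unload both contacts together.

Request:
move_arm(jaw=[255,255,255,255,255,255,255], dp=[[0.0007,-0.001,0],[0.0007,-0.001,0],[0.001,-0.0014,0],[0.002,-0.003,0],[0.004,-0.005,0],[0.006,-0.006,0],[0,0,0]], rotation=[[0,0,0],[0,0,0],[0,0,0],[0,0,0],[0,0,0],[0,0,0],[0,0,0]])

```text
clock: 17.75
position: [0.582, -0.1274, 0.0506]
tool_rot: [-3.141, -0.0, 1.586]
force: [0.2, -0.0, -1.8]
grip_width: 0.0191
```

Run:
```python
from h import *
go(575,-110,50,1.5856)
s=grab_frame('scene');t=grab_frame('top');cv2.imwrite('pics/s3.png',s);cv2.imwrite('pics/t3.png',t)
cv2.imwrite('pics/stop.png',np.hstack([cv2.resize(s[190:260,175:275],None,fx=4,fy=4,interpolation=cv2.INTER_CUBIC),cv2.resize(t[160:230,350:450],None,fx=4,fy=4,interpolation=cv2.INTER_CUBIC)]))
```

```text
t 17.75 pos [ 582.  -127.4   50.6] rot [-3.1414e+00 -1.0000e-04  1.5857e+00] F [ 0.2 -0.  -1.8] w 0.0191 
 need dp [ 0.0219 -0.0085  0.0008] rotz 0.0
```

View pics/stop.png

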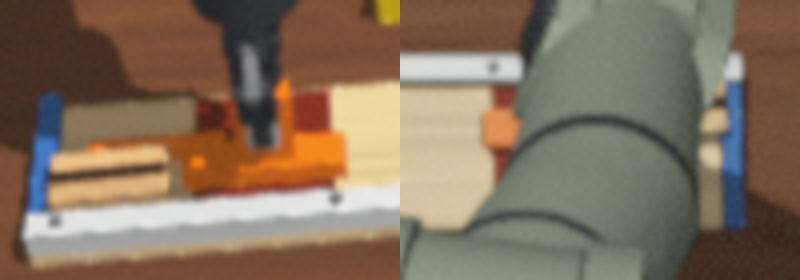

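The foot sits against the blue stop and flush with the fence, and the stick is clear of it. Next I retreat and lift.

Request:
move_arm(jaw=[255,255,255,255,255,255,255,255], dp=[[0.01,-0.005,0],[0.01,-0.005,0],[0,0,-0.02],[0,0,-0.035],[0,0,-0.04],[0,0,-0.03],[0,0,0],[0,0,0]], rotation=[[0,0,0],[0,0,0],[0,0,0],[0,0,0],[0,0,0],[0,0,0],[0,0,0],[0,0,0]])

```text
clock: 18.85
position: [0.574, -0.1118, 0.1505]
tool_rot: [-3.142, -0.0, 1.585]
force: [0.4, 1.1, -1.9]
grip_width: 0.019
```

Run:
```python
from h import *
go(493,346,152,3.1955)
im=cv2.cvtColor(cv2.imread("pics/top0.png"),cv2.COLOR_BGR2HSV)
for n,p in(("a",(14,57)),("b",(155,36)),("c",(193,333)),("d",(52,355))): print("mat",np.round(plane("top",(p[0]/4+224.6,p[1]/4+154.6),.004)*1000)[:2])
```

```text
t 18.85 pos [ 574.  -111.8  150.5] rot [-3.1415e+00 -1.0000e-04  1.5855e+00] F [ 0.4  1.1 -1.9] w 0.019 
 need dp [ 0.5737 -0.0928 -0.0018] rotz -0.5125
mat [659. 418.]
mat [679. 297.]
mat [423. 257.]
mat [403. 375.]
```

Request:
move_arm(jaw=[255,255,255,255,255,255,255,255,255,255], dp=[[0.0287,-0.0046,0],[0.04,-0.0065,0],[0.04,-0.0065,0],[0.04,-0.0065,0],[0.04,-0.0065,0],[0.04,-0.0065,0],[0.04,-0.0065,0],[0.04,-0.0065,0],[0.04,-0.0065,0],[0.04,-0.0065,0]], rotation=[[0,0,0],[0,0,0],[0,0,0],[0,0,0],[0,0,0],[0,0,0],[0,0,0],[0,0,0],[0,0,0],[0,0,0]])

```text
clock: 20.1
position: [0.5185, 0.1991, 0.1498]
tool_rot: [-3.14, 0.001, 1.585]
force: [0.3, -0.2, -2.1]
grip_width: 0.019
```

Request:
move_arm(jaw=[255,255,255,255,255,255], dp=[[0.04,-0.0065,0],[0.04,-0.0065,0],[0.04,-0.0065,0],[0.04,-0.0065,0],[0.025,-0.0037,0],[0,0,0]], rotation=[[0,0,0],[0,0,0],[0,0,0],[0,0,0],[0,0,0],[0,0,0]])

```text
clock: 20.85
position: [0.4926, 0.3468, 0.1499]
tool_rot: [-3.141, 0.001, 1.587]
force: [-0.3, -0.7, -1.7]
grip_width: 0.019
```

Request:
move_arm(jaw=[255,255,255,255,255,255,255,255,255,255], dp=[[0,0,0],[0,0,0],[0,0,0],[0,0,0],[0,0,0],[0,0,0],[0,0,0],[0,0,0],[0,0,0],[0,0,0]], rotation=[[0,0,-0.04],[0,0,-0.059],[0,0,-0.059],[0,0,-0.059],[0,0,-0.059],[0,0,-0.059],[0,0,-0.059],[0,0,-0.059],[0,0,-0.0595],[0,0,0]])

```text
clock: 22.1
position: [0.4937, 0.3444, 0.1504]
tool_rot: [-3.141, -0.0, -3.09]
force: [0.2, -0.5, -1.2]
grip_width: 0.0192
```

Run:
```python
from h import *
go(493,346,41.5,3.1955)
```

```text
t 22.1 pos [493.7 344.4 150.4] rot [-3.1410e+00 -4.0000e-04 -3.0903e+00] F [ 0.2 -0.5 -1.2] w 0.0192 
 need dp [0.0008 0.0021 0.1361] rotz -0.0008
```

Request:
move_arm(jaw=[255,255,255,255,255,255,255,255], dp=[[0,0.001,0.02],[0,0.001,0.03],[0,0,0.03],[0,0,0.025],[0,0,0.015],[0,0,0.01],[0,0,0.004],[0,0,0]], rotation=[[0,0,0],[0,0,0],[0,0,0],[0,0,0],[0,0,0],[0,0,0],[0,0,0],[0,0,0]])

```text
clock: 23.1
position: [0.4933, 0.3476, 0.0436]
tool_rot: [3.141, 0.0, -3.088]
force: [-0.3, 0.3, -1.4]
grip_width: 0.0188
```

Request:
move_arm(jaw=[255,255,255], dp=[[0,0,0.001],[0,0,0.0008],[0,0,0]], rotation=[[0,0,0],[0,0,0],[0,0,0]])

```text
clock: 23.48
position: [0.4932, 0.3475, 0.042]
tool_rot: [3.142, 0.0, -3.088]
force: [-1.3, 0.0, -1.2]
grip_width: 0.019
```

Request:
move_arm(jaw=[255,255,255], dp=[[0,0,0.0008],[0,0,0.0006],[0,0,0]], rotation=[[0,0,0],[0,0,0],[0,0,0]])

```text
clock: 23.85
position: [0.4932, 0.3475, 0.041]
tool_rot: [-3.142, 0.0, -3.088]
force: [-1.3, -0.7, 4.3]
grip_width: 0.0187
```

Contact (Fz +4 N). I open, wait, then lift clear.

Request:
move_arm(jaw=[0,0,0,0,0,0,0,0], dp=[[0,0,0],[0,0,0],[0,0,0],[0,0,0],[0,0,0],[0,0,0],[0,0,0],[0,0,0]], rotation=[[0,0,0],[0,0,0],[0,0,0],[0,0,0],[0,0,0],[0,0,0],[0,0,0],[0,0,0]])

```text
clock: 24.85
position: [0.4931, 0.3475, 0.0408]
tool_rot: [-3.142, 0.0, -3.088]
force: [0.1, -0.1, -0.4]
grip_width: 0.0853
```

Request:
move_arm(jaw=[0,0,0,0,0,0,0,0], dp=[[0,0,-0.015],[0,0,-0.03],[0,0,-0.04],[0,0,-0.05],[0,0,-0.05],[0,0,-0.05],[0,0,0],[0,0,0]], rotation=[[0,0,0],[0,0,0],[0,0,0],[0,0,0],[0,0,0],[0,0,0],[0,0,0],[0,0,0]])

```text
clock: 25.85
position: [0.4929, 0.3473, 0.229]
tool_rot: [3.142, 0.0, -3.088]
force: [-0.9, -0.2, -0.5]
grip_width: 0.0853
```

Request:
move_arm(jaw=[0,0,0,0,0,0,0,0,0,0], dp=[[0.02,-0.02,0],[0.03,-0.03,0],[0.03,-0.03,0],[0.03,-0.03,0],[0.03,-0.03,0],[0.03,-0.03,0],[0.03,-0.03,0],[0.02,-0.02,0],[0,0,0],[0,0,0]], rotation=[[0,0,0],[0,0,0],[0,0,0],[0,0,0],[0,0,0],[0,0,0],[0,0,0],[0,0,0],[0,0,0],[0,0,0]])

```text
clock: 27.1
position: [0.3271, 0.1626, 0.2286]
tool_rot: [-3.142, -0.0, -3.088]
force: [0.6, -0.2, 0.5]
grip_width: 0.0853
```

Run:
```python
from h import *
go(493,346,300,3.1955)
s=grab_frame('scene');t=grab_frame('top');cv2.imwrite('pics/s4.png',s);cv2.imwrite('pics/t4.png',t)
cv2.imwrite('pics/final.png',np.vstack([cv2.resize(t[120:270,150:500],(700,300),interpolation=cv2.INTER_CUBIC),cv2.resize(s[160:310,100:450],(700,300),interpolation=cv2.INTER_CUBIC)]))
```

```text
t 27.1 pos [327.1 162.6 228.6] rot [-3.1416e+00 -2.0000e-04 -3.0876e+00] F [ 0.6 -0.2  0.5] w 0.0853 
 need dp [-0.2195  0.2177 -0.0892] rotz 0.0
```

View pics/final.png

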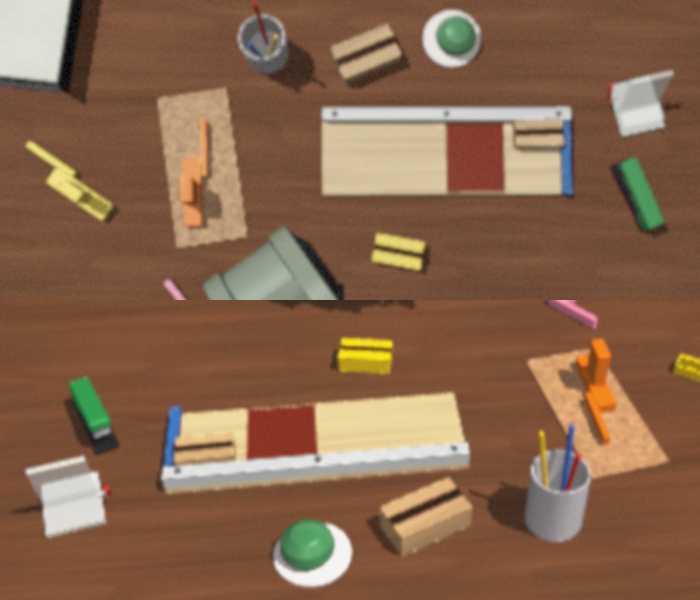

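The final view shows the foot at the stop by the fence, the stick flat on the mat and the bystanders in place. I check the stripe numerically before handing in.

Run:
```python
from h import *
ims={"top":("t4",405,178,30,20),"scene":("s4",184,222,38,20)};k=6;c={}
for n,(f,x,y,w,h) in ims.items():
    b=cv2.cvtColor(cv2.resize(cv2.imread(f"pics/{f}.png")[y:y+h,x:x+w],None,fx=k,fy=k,interpolation=cv2.INTER_CUBIC),cv2.COLOR_BGR2HSV)
    m=cv2.inRange(b,np.array((0,60,0)),np.array((30,255,110)));cn=max(cv2.findContours(m,0,2)[0],key=cv2.contourArea)
    r=cv2.minAreaRect(cn);q=lambda p:(np.array(p)+.5)/k-.5+[x,y];c[n]=q(r[0])
    W=np.array([plane(n,q(p),.042)*1000 for p in cv2.boxPoints(r)]);e=max([W[1]-W[0],W[2]-W[1]],key=np.linalg.norm);print(n,c[n],"len",np.linalg.norm(e),"slope",e[0]/e[1])
P,g=tri(c["scene"],c["top"]);P*=1000;d=P[:2]-[574.5,-80];print(P,g,"jig",d@[.0148,-.9999],d@[.9999,.0148],"expect 155, 27.5")
a,b=cv2.imread("pics/top0.png"),cv2.imread("pics/t4.png");D=cv2.absdiff(a,b).max(2)>50;n,l,s,cc=cv2.connectedComponentsWithStats(D[:260].astype(np.uint8));print([(s[i].tolist()) for i in range(1,n) if s[i,4]>8])
```

```text
top [418.83998489 185.40263939] len 77.07920090908173 slope -0.035680087564332455
scene [200.99756877 232.44746145] len 76.38899511270712 slope -0.05433162956001821
[ 603.25940167 -233.83931685   42.67492642] 2.707044663095391 jig 154.24957206604077 26.479703838994233 expect 155, 27.5
[[406, 180, 26, 12, 137], [338, 188, 27, 15, 188], [407, 191, 25, 5, 70], [262, 234, 56, 26, 763]]
```

The stripe slope (−0.036/−0.054) disagrees somewhat with the jig (−0.015), so I fit it more finely by column darkness centroids.

Run:
```python
from h import *; from jig import edge
def stripe(n,im,x0,x1,ya,yb):
    g=im[...,2].astype(float);P=[]   # red channel: dark stripe in pale wood
    for c in range(x0,x1):
        yc=ya+(yb-ya)*(c-x0)/(x1-1-x0);r=np.arange(int(round(yc))-3,int(round(yc))+4);v=g[r,c];w=np.clip(np.percentile(v,70)-v-15,0,None)
        if w.sum()>20:P.append((c,(w*r).sum()/w.sum()))
    P=np.array(P);W=np.array([plane(n,p,.042)*1000 for p in P]);b=np.polyfit(W[:,1],W[:,0],1);r=W[:,0]-np.polyval(b,W[:,1]);k=abs(r)<2*r.std()+.3;b=np.polyfit(W[k,1],W[k,0],1)
    print(n,len(P),"slope",round(b[0],4),"rms",round(r[k].std(),2),"mid x",round(np.polyval(b,W[:,1].mean()),1),"y",round(W[:,1].mean(),1))
for f in("t3","t4"):pass
t=cv2.imread("pics/t4.png");s=cv2.imread("pics/s4.png")
stripe("top",t,409,430,185.2,185.6);stripe("scene",s,191,213,233,231.8)
stripe("scene",cv2.imread("pics/s3.png"),191,213,233,231.8)
# fence in scene: upper(inner top) edge by saturation drop, z=.032
H=cv2.cvtColor(s,cv2.COLOR_BGR2HSV)
print("sat col 200",H[225:250,200,1].tolist(),"V",H[225:250,200,2].tolist())
print("red col 202",s[225:250,202,2].tolist(),"top red col 420",t[174:200,420,2].tolist(),t[174:200,412,2].tolist(),t[174:200,428,2].tolist())
E2=edge(255-H[...,1],range(220,325),222,245,True,205);W=np.array([plane("scene",p,.032)*1000 for p in E2]);b=np.polyfit(W[:,1],W[:,0],1);r=W[:,0]-np.polyval(b,W[:,1]);print("scene fence edge slope",b[0],r.std(),np.polyval(b,-80))
o=np.vstack([cv2.resize(s[215:250,180:225],None,fx=8,fy=8,interpolation=cv2.INTER_LANCZOS4),cv2.resize(t[170:205,398:443],None,fx=8,fy=8,interpolation=cv2.INTER_LANCZOS4)]);cv2.imwrite("pics/foot.png",o)
```

```text
top 21 slope -0.054 rms 0.19 mid x 603.2 y -233.1
scene 22 slope -0.0438 rms 0.08 mid x 603.8 y -233.9
scene 22 slope -0.0447 rms 0.09 mid x 603.8 y -233.9
sat col 200 [88, 86, 87, 96, 102, 109, 118, 119, 126, 117, 119, 115, 111, 114, 115, 106, 67, 22, 3, 1, 2, 1, 1, 0, 2] V [231, 235, 237, 236, 234, 230, 201, 120, 83, 133, 189, 218, 222, 217, 197, 169, 174, 201, 222, 226, 227, 229, 220, 180, 162]
red col 202 [232, 233, 233, 234, 233, 228, 193, 114, 92, 155, 211, 221, 222, 212, 186, 167, 181, 211, 224, 224, 224, 223, 210, 174, 160] top red col 420 [186, 203, 207, 208, 213, 210, 204, 200, 194, 179, 144, 90, 90, 147, 190, 207, 211, 206, 181, 130, 120, 145, 180, 207, 214, 216] [187, 204, 206, 208, 210, 202, 193, 195, 196, 190, 161, 101, 79, 131, 181, 204, 208, 201, 173, 129, 119, 141, 182, 207, 214, 214] [188, 179, 157, 163, 183, 194, 198, 197, 192, 172, 125, 80, 100, 168, 202, 210, 209, 204, 180, 133, 121, 141, 180, 206, 214, 217]
scene fence edge slope -0.01941779199086485 0.5698777318265262 624.0330615337612
```

View pics/foot.png

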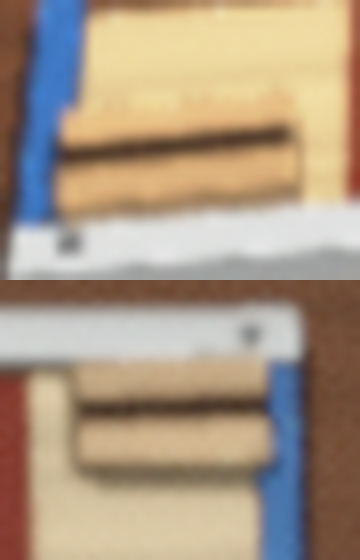

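The stripe looks tilted about 0.03 to the fence, though the foot's near edge looks parallel. I compare with the earlier pressed frame and fit the foot's own edges.

Run:
```python
from h import *; from jig import edge
def fit(n,P,z,nm):
    W=np.array([plane(n,p,z)*1000 for p in P]);b=np.polyfit(W[:,1],W[:,0],1);r=W[:,0]-np.polyval(b,W[:,1]);k=abs(r)<1.5*r.std()+.2;b=np.polyfit(W[k,1],W[k,0],1);print(nm,"slope",round(b[0],4),"rms",round(r[k].std(),2),len(W),"x mid",round(np.polyval(b,W[:,1].mean()),1))
def stripe(n,im,x0,x1,ya,yb,nm):
    g=im[...,2].astype(float);P=[]
    for c in range(x0,x1):
        yc=ya+(yb-ya)*(c-x0)/(x1-1-x0);r=np.arange(int(round(yc))-3,int(round(yc))+4);v=g[r,c];w=np.clip(np.percentile(v,70)-v-15,0,None)
        if w.sum()>20:P.append((c,(w*r).sum()/w.sum()))
    fit(n,P,.042,nm)
t=cv2.imread("pics/t4.png");s=cv2.imread("pics/s4.png");t0=cv2.imread("pics/top0.png");s0=cv2.imread("pics/scene0.png");f1=cv2.imread("pics/feed1.png")
pr=cv2.imread("pics/press.png");g=f1[200:240,225:300,2];print("feed1 dark cols per row")
# find stripe in feed1: darkest, in foot region
for nm,im,x0,y0 in(("feed1",f1,225,205),("s4",s,185,222),("press",cv2.resize(pr,None,fx=1/6,fy=1/6,interpolation=cv2.INTER_AREA),0,0)):
    if nm=="press":
        full=np.zeros((400,640,3),np.uint8);full[185:255,230:360]=im;im=full;x0,y0=262,214
    sub=im[y0:y0+25,x0:x0+50].astype(int);m=((sub[...,2]<125)&(sub[...,2]>60)).astype(np.uint8);H=cv2.cvtColor(im,cv2.COLOR_BGR2HSV)[y0:y0+25,x0:x0+50]
    m=((H[...,2]<125)&(H[...,0]>5)&(H[...,0]<22)&(H[...,1]<190)).astype(np.uint8);nn,l,st,cc=cv2.connectedComponentsWithStats(m)
    c=[i for i in range(1,nn) if st[i,2]>15];print(nm,[st[i].tolist() for i in c])
    for i in c:
        xs=np.where(l==i)[1];lo,hi=xs.min()+2,xs.max()-2;ya=np.where(l[:,lo]==i)[0].mean()+y0;yb=np.where(l[:,hi]==i)[0].mean()+y0
        stripe("scene",im,lo+x0,hi+x0+1,ya,yb,nm+" stripe")
fit("top",edge(t[...,2],range(411,430),188,196,False,160),.042,"t4 foot near top edge")
fit("top",edge(t0[...,2],range(341,361),190,205,False,150),.042,"t0 foot near top edge")
stripe("top",t0,341,360,191.6,190.0,"t0 stripe")
fit("scene",edge(s[...,2],range(192,212),234,243,False,195),.042,"s4 foot fence-side top edge")
```

```text
feed1 dark cols per row
feed1 [[0, 0, 50, 19, 478]]Traceback (most recent call last):
  File "<stdin>", line 21, in <module>
  File "<stdin>", line 9, in stripe
  File "<stdin>", line 3, in fit
IndexError: too many indices for array: array is 1-dimensional, but 2 were indexed
```

Run:
```python
from h import *; from jig import edge
def fit(n,P,z,nm):
    W=np.array([plane(n,p,z)*1000 for p in P]);b=np.polyfit(W[:,1],W[:,0],1);r=W[:,0]-np.polyval(b,W[:,1]);k=abs(r)<1.5*r.std()+.2;b=np.polyfit(W[k,1],W[k,0],1);print(nm,"slope",round(b[0],4),"rms",round(r[k].std(),2),len(W),"x mid",round(np.polyval(b,W[:,1].mean()),1))
def stripe(n,im,x0,x1,ya,yb,nm):
    g=im[...,2].astype(float);P=[]
    for c in range(x0,x1):
        yc=ya+(yb-ya)*(c-x0)/(x1-1-x0);r=np.arange(int(round(yc))-3,int(round(yc))+4);v=g[r,c];w=np.clip(np.percentile(v,70)-v-15,0,None)
        if w.sum()>20:P.append((c,(w*r).sum()/w.sum()))
    if len(P)>5: fit(n,P,.042,nm)
    else: print(nm,"few",g[int(ya)-5:int(ya)+6,x0].tolist())
t=cv2.imread("pics/t4.png");s=cv2.imread("pics/s4.png");t0=cv2.imread("pics/top0.png");s0=cv2.imread("pics/scene0.png");f1=cv2.imread("pics/feed1.png")
full=np.zeros((400,640,3),np.uint8);full[185:255,230:360]=cv2.resize(cv2.imread("pics/press.png"),None,fx=1/6,fy=1/6,interpolation=cv2.INTER_AREA)
stripe("scene",full,274,300,227.2,225,"press")
stripe("scene",f1,268,290,227.5,225.8,"feed1")
f2=np.zeros((400,640,3),np.uint8);f2[180:270,170:320]=cv2.resize(cv2.imread("pics/feed2.png"),None,fx=1/5,fy=1/5,interpolation=cv2.INTER_AREA)
stripe("scene",f2,240,264,230.3,228,"feed2")
stripe("scene",s,191,213,233,231.8,"s4")
stripe("scene",s0,275,297,222.5,220,"s0")
stripe("top",t0,341,360,191.6,190.0,"t0")
fit("top",edge(t[...,2],range(411,430),188,196,False,160),.042,"t4 foot near top edge")
fit("top",edge(t0[...,2],range(341,361),190,205,False,150),.042,"t0 foot near top edge")
fit("scene",edge(s[...,2],range(192,212),234,243,False,195),.042,"s4 foot fence-side top edge")
fit("scene",edge(s0[...,2],range(275,295),223,233,False,195),.042,"s0 foot fence-side top edge")
```

```text
press slope -0.0231 rms 0.26 26 x mid 600.9
feed1 slope -0.0251 rms 0.31 22 x mid 601.3
feed2 slope -0.0271 rms 0.42 24 x mid 602.5
s4 slope -0.0438 rms 0.08 22 x mid 603.8
s0 slope -0.1336 rms 0.18 22 x mid 581.4
t0 slope -0.1328 rms 0.28 19 x mid 581.0
t4 foot near top edge slope -0.0013 rms 0.16 19 x mid 579.5
t0 foot near top edge slope 0.4011 rms 7.19 20 x mid 564.8
s4 foot fence-side top edge slope -0.0282 rms 0.69 20 x mid 626.4
s0 foot fence-side top edge slope -0.1132 rms 0.84 20 x mid 605.3
```

The fits suggest the foot's trailing end opened roughly 1–2 mm when I backed off: the stripe slope went from −0.025 pressed to about −0.045 now. There is time to mend it with the stick, so I fetch it again.

Request:
move_arm(jaw=[0,0,0,0,0,0,0,0], dp=[[-0.02,0.02,0],[-0.035,0.035,0],[-0.035,0.035,0],[-0.035,0.035,0],[-0.035,0.035,0],[-0.035,0.035,0],[-0.025,0.025,0],[0,0,0]], rotation=[[0,0,0],[0,0,0],[0,0,0],[0,0,0],[0,0,0],[0,0,0],[0,0,0],[0,0,0]])

```text
clock: 28.2
position: [0.4936, 0.349, 0.2275]
tool_rot: [-3.141, -0.001, -3.087]
force: [-0.1, -0.8, -0.1]
grip_width: 0.0854
```

```bash
python3 -c "
from h import *
go(493.2,347.5,41,3.1955)"
```

```text
t 28.2 pos [493.6 349.  227.5] rot [-3.1414e+00 -1.1000e-03 -3.0867e+00] F [-0.1 -0.8 -0.1] w 0.0854 
 need dp [ 0.0006 -0.0019  0.2332] rotz 0.0003
```

Request:
move_arm(jaw=[0,0,0,0,0,0,0], dp=[[0,0,0.03],[0,0,0.05],[0,0,0.05],[0,0,0.05],[0,0,0.035],[0,0,0.02],[0,0,0]], rotation=[[0,0,0],[0,0,0],[0,0,0],[0,0,0],[0,0,0],[0,0,0],[0,0,0]])

```text
clock: 29.08
position: [0.4926, 0.3472, 0.0402]
tool_rot: [-3.141, -0.001, -3.088]
force: [-0.9, 0.5, 0.1]
grip_width: 0.0854
```

Request:
move_arm(jaw=[255,255,255,255,255,255,255], dp=[[0,0,0],[0,0,0],[0,0,0],[0,0,0],[0,0,0],[0,0,0],[0,0,0]], rotation=[[0,0,0],[0,0,0],[0,0,0],[0,0,0],[0,0,0],[0,0,0],[0,0,0]], squeeze=100)

```text
clock: 29.95
position: [0.4934, 0.3477, 0.0414]
tool_rot: [3.141, 0.001, -3.088]
force: [-0.9, -0.8, 7.7]
grip_width: 0.019
```

Request:
move_arm(jaw=[255,255,255,255], dp=[[0,0,-0.02],[0,0,-0.04],[0,0,-0.04],[0,0,-0.04]], rotation=[[0,0,0],[0,0,0],[0,0,0],[0,0,0]])

```text
clock: 30.45
position: [0.493, 0.3475, 0.1549]
tool_rot: [3.141, 0.0, -3.088]
force: [0.2, -0.1, -1.5]
grip_width: 0.0188
```

Request:
move_arm(jaw=[255,255,255,255,255,255,255,255,255,255], dp=[[0,0,0],[0,0,0],[0,0,0],[0,0,0],[0,0,0],[0,0,0],[0,0,0],[0,0,0],[0,0,0],[0,0,0]], rotation=[[0,0,0.04],[0,0,0.059],[0,0,0.059],[0,0,0.059],[0,0,0.059],[0,0,0.059],[0,0,0.059],[0,0,0.059],[0,0,0.0595],[0,0,0]])

```text
clock: 31.7
position: [0.4929, 0.3479, 0.1535]
tool_rot: [3.141, -0.0, 1.587]
force: [-0.2, -0.8, -1.1]
grip_width: 0.019
```

```bash
python3 -c "
from h import *
go(576,-126,151,1.5856)"
```

```text
t 31.7 pos [492.9 347.9 153.5] rot [ 3.1414e+00 -4.0000e-04  1.5868e+00] F [-0.2 -0.8 -1.1] w 0.019 
 need dp [-0.5939  0.0944  0.0031] rotz 0.0004
```

Request:
move_arm(jaw=[255,255,255,255,255,255,255], dp=[[-0.034,0.0054,0],[-0.046,0.0073,0],[-0.046,0.0073,0],[-0.046,0.0073,0],[-0.046,0.0073,0],[-0.046,0.0073,0],[-0.046,0.0073,0]], rotation=[[0,0,0],[0,0,0],[0,0,0],[0,0,0],[0,0,0],[0,0,0],[0,0,0]])

```text
clock: 32.58
position: [0.5362, 0.0991, 0.1534]
tool_rot: [3.141, -0.001, 1.591]
force: [-0.1, 0.0, -1.2]
grip_width: 0.0189
```

Request:
move_arm(jaw=[255,255,255,255,255,255,255,255], dp=[[-0.046,0.0073,0],[-0.046,0.0073,0],[-0.046,0.0073,0],[-0.046,0.0073,0],[-0.046,0.0073,0],[-0.046,0.0073,0],[-0.008,0.0014,0],[0,0,0]], rotation=[[0,0,0],[0,0,0],[0,0,0],[0,0,0],[0,0,0],[0,0,0],[0,0,0],[0,0,0]])

```text
clock: 33.58
position: [0.5755, -0.1264, 0.153]
tool_rot: [3.141, -0.001, 1.588]
force: [-0.6, 0.3, -1.1]
grip_width: 0.0193
```

```bash
python3 -c "
from h import *
go(576,-126,50.5,1.5856)"
```

```text
t 33.58 pos [ 575.5 -126.4  153. ] rot [ 3.1415e+00 -5.0000e-04  1.5877e+00] F [-0.6  0.3 -1.1] w 0.0193 
 need dp [0.0005 0.0006 0.1282] rotz 0.0007
```

Request:
move_arm(jaw=[255,255,255,255,255,255,255], dp=[[0,0,0.025],[0,0,0.035],[0,0,0.03],[0,0,0.02],[0,0,0.012],[0,0,0.0058],[0,0,0]], rotation=[[0,0,0],[0,0,0],[0,0,0],[0,0,0],[0,0,0],[0,0,0],[0,0,0]])

```text
clock: 34.45
position: [0.5757, -0.1265, 0.0508]
tool_rot: [3.141, -0.0, 1.586]
force: [0.2, -0.7, -1.4]
grip_width: 0.0188
```

Request:
move_arm(jaw=[255,255,255,255,255,255], dp=[[-0.003,0.005,0],[-0.003,0.006,0],[0,0.005,0],[0,0.003,0],[0,0.0025,0],[0,0,0]], rotation=[[0,0,0],[0,0,0],[0,0,0],[0,0,0],[0,0,0],[0,0,0]])

```text
clock: 35.2
position: [0.5929, -0.131, 0.0505]
tool_rot: [-3.142, 0.0, 1.586]
force: [-0.1, -0.8, -2.3]
grip_width: 0.0189
```

Request:
move_arm(jaw=[255,255], dp=[[0,0.001,0],[0,0,0]], rotation=[[0,0,0],[0,0,0]])

```text
clock: 35.45
position: [0.5937, -0.1311, 0.0506]
tool_rot: [3.142, 0.0, 1.585]
force: [0.3, 0.2, -1.1]
grip_width: 0.0187
```

Request:
move_arm(jaw=[255,255], dp=[[0,0.001,0],[0,0,0]], rotation=[[0,0,0],[0,0,0]])

```text
clock: 35.7
position: [0.5943, -0.1311, 0.0505]
tool_rot: [-3.141, -0.0, 1.585]
force: [-1.8, -0.4, -1.3]
grip_width: 0.0193
```

Request:
move_arm(jaw=[255,255], dp=[[0,0.001,0],[0,0,0]], rotation=[[0,0,0],[0,0,0]])

```text
clock: 35.95
position: [0.5946, -0.1311, 0.0504]
tool_rot: [-3.14, -0.0, 1.585]
force: [-5.9, 1.1, 1.7]
grip_width: 0.019
```

Request:
move_arm(jaw=[255,255], dp=[[0,0.001,0],[0,0,0]], rotation=[[0,0,0],[0,0,0]])

```text
clock: 36.2
position: [0.5949, -0.1311, 0.0503]
tool_rot: [-3.139, -0.0, 1.585]
force: [-7.8, 1.8, 2.6]
grip_width: 0.0187
```

```bash
cat > st.py <<'E'
from h import *
def stripe(n,im,x0,x1,ya,yb,nm):
    g=im[...,2].astype(float);P=[]
    for c in range(x0,x1):
        yc=ya+(yb-ya)*(c-x0)/(x1-1-x0);r=np.arange(int(round(yc))-3,int(round(yc))+4);v=g[r,c];w=np.clip(np.percentile(v,70)-v-15,0,None)
        if w.sum()>20:P.append((c,(w*r).sum()/w.sum()))
    W=np.array([plane(n,p,.042)*1000 for p in P]);b=np.polyfit(W[:,1],W[:,0],1);print(nm,len(P),"slope",round(b[0],4),"x mid",round(np.polyval(b,-233),1),"ends px",np.round(P[0],2),np.round(P[-1],2))
E
python3 - <<'E'
from st import *
s=grab_frame('scene');cv2.imwrite('pics/s5.png',s)
stripe("scene",s,191,213,233,231.8,"pressed now");stripe("scene",cv2.imread("pics/s4.png"),191,213,233,231.8,"s4")
E
```

```text
pressed now 22 slope -0.0228 x mid 604.7 ends px [191.   233.89] [212.  232.1]
s4 22 slope -0.0438 x mid 603.8 ends px [191.   233.89] [212.   231.78]
```

Pressing brought the trailing end back: slope −0.023, the same as at the first press. Now I do a light forward push to the stop, then unload in order.

Request:
move_arm(jaw=[255,255,255,255], dp=[[0,-0.0005,0],[-0.003,0,0],[-0.003,0,0],[0,0,0]], rotation=[[0,0,0],[0,0,0],[0,0,0],[0,0,0]])

```text
clock: 36.75
position: [0.5947, -0.1357, 0.0502]
tool_rot: [-3.139, -0.001, 1.585]
force: [-5.9, 0.2, -1.7]
grip_width: 0.0189
```

Request:
move_arm(jaw=[255,255], dp=[[-0.001,0,0],[0,0,0]], rotation=[[0,0,0],[0,0,0]])

```text
clock: 37.0
position: [0.5947, -0.1363, 0.0501]
tool_rot: [-3.139, -0.001, 1.585]
force: [-5.6, 2.0, -2.4]
grip_width: 0.019
```

Request:
move_arm(jaw=[255,255], dp=[[-0.001,0,0],[0,0,0]], rotation=[[0,0,0],[0,0,0]])

```text
clock: 37.25
position: [0.5947, -0.1364, 0.0502]
tool_rot: [-3.139, -0.002, 1.585]
force: [-6.1, 5.9, 0.4]
grip_width: 0.0188
```

Request:
move_arm(jaw=[255,255], dp=[[0.0009,0,0],[0,0,0]], rotation=[[0,0,0],[0,0,0]])

```text
clock: 37.5
position: [0.5947, -0.1364, 0.0501]
tool_rot: [-3.139, -0.001, 1.585]
force: [-6.4, 2.4, -1.1]
grip_width: 0.0189
```

Request:
move_arm(jaw=[255,255], dp=[[0,-0.001,0],[0,0,0]], rotation=[[0,0,0],[0,0,0]])

```text
clock: 37.75
position: [0.5945, -0.1365, 0.0504]
tool_rot: [-3.141, -0.0, 1.585]
force: [-5.1, 1.9, -2.5]
grip_width: 0.0189
```

Request:
move_arm(jaw=[255,255], dp=[[0.0003,-0.0006,0],[0,0,0]], rotation=[[0,0,0],[0,0,0]])

```text
clock: 38.0
position: [0.5944, -0.1365, 0.0505]
tool_rot: [-3.141, -0.0, 1.585]
force: [-3.3, 1.4, -3.7]
grip_width: 0.019
```

Request:
move_arm(jaw=[255,255], dp=[[0.0005,-0.0003,0],[0,0,0]], rotation=[[0,0,0],[0,0,0]])

```text
clock: 38.25
position: [0.5944, -0.1363, 0.0507]
tool_rot: [3.141, 0.0, 1.585]
force: [-3.1, 0.8, -2.8]
grip_width: 0.019
```

Run:
```python
from st import *
s=grab_frame('scene');cv2.imwrite('pics/s6.png',s);go(594,-136,50,1.5856)
stripe("scene",s,191,213,233,231.8,"s6")
```

```text
t 38.3 pos [ 594.4 -136.3   50.7] rot [3.1412e+00 3.0000e-04 1.5853e+00] F [-2.4  0.3 -2.8] w 0.0186 
 need dp [ 0.0004 -0.0005  0.0009] rotz -0.0001
s6 22 slope -0.0296 x mid 604.7 ends px [191.   233.92] [212.   231.86]
```

Request:
move_arm(jaw=[255,255,255,255,255,255,255], dp=[[0.0008,0,0],[0.001,-0.0005,0],[0.0005,-0.0015,0],[0.001,-0.003,0],[0.004,-0.006,0],[0.006,-0.008,0],[0,0,0]], rotation=[[0,0,0],[0,0,0],[0,0,0],[0,0,0],[0,0,0],[0,0,0],[0,0,0]])

```text
clock: 39.17
position: [0.5784, -0.1251, 0.0507]
tool_rot: [-3.141, -0.0, 1.586]
force: [-0.9, 0.7, -1.1]
grip_width: 0.0189
```

Run:
```python
from st import *
s=grab_frame('scene');cv2.imwrite('pics/s7.png',s);go(575,-110,150,1.5856)
for n in(5,6,7):
    im=cv2.imread(f"pics/s{n}.png");stripe("scene",im,191,213,233,231.8,"s%d"%n);print(im[232,184:196,2].tolist(),im[229,210:222,2].tolist())
```

```text
t 39.23 pos [ 578.8 -125.4   50.7] rot [ 3.1415e+00 -1.0000e-04  1.5857e+00] F [-0.4 -0.3 -1.7] w 0.019 
 need dp [ 0.0194 -0.0044 -0.1241] rotz 0.0
s5 22 slope -0.0228 x mid 604.7 ends px [191.   233.89] [212.  232.1]
[62, 60, 72, 131, 188, 205, 201, 200, 200, 195, 181, 168] [184, 182, 170, 140, 129, 127, 127, 139, 150, 145, 142, 147]
s6 22 slope -0.0296 x mid 604.7 ends px [191.   233.92] [212.   231.86]
[65, 58, 77, 137, 191, 204, 204, 200, 200, 195, 179, 170] [170, 143, 130, 127, 128, 126, 127, 143, 147, 146, 145, 150]
s7 22 slope -0.0129 x mid 604.7 ends px [191.   233.88] [212.   232.23]
[62, 61, 74, 131, 189, 205, 201, 200, 195, 179, 172, 167] [230, 230, 229, 229, 228, 226, 209, 160, 148, 153, 153, 146]
```

After release the stripe slope is −0.013 (jig −0.015), centre 27.9 mm against 27.5 flush, and unchanged at the stop. Now I return the stick.

Request:
move_arm(jaw=[255,255,255,255,255,255], dp=[[0.012,-0.004,0],[0.008,0,-0.01],[0,0,-0.034],[0,0,-0.04],[0,0,-0.04],[0,0,0]], rotation=[[0,0,0],[0,0,0],[0,0,0],[0,0,0],[0,0,0],[0,0,0]])

```text
clock: 39.98
position: [0.5767, -0.1095, 0.1524]
tool_rot: [3.138, 0.0, 1.586]
force: [0.6, -0.6, -1.3]
grip_width: 0.019
```

Run:
```python
from h import *
go(493,347,150,3.1955)
```

```text
t 39.98 pos [ 576.7 -109.5  152.4] rot [3.1375e+00 2.0000e-04 1.5857e+00] F [ 0.6 -0.6 -1.3] w 0.019 
 need dp [ 0.5721 -0.096   0.003 ] rotz -0.5124
```

Request:
move_arm(jaw=[255,255,255,255,255,255,255], dp=[[0.032,-0.0052,0],[0.045,-0.0075,0],[0.045,-0.0075,0],[0.045,-0.0075,0],[0.045,-0.0075,0],[0.045,-0.0075,0],[0.045,-0.0075,0]], rotation=[[0,0,0],[0,0,0],[0,0,0],[0,0,0],[0,0,0],[0,0,0],[0,0,0]])

```text
clock: 40.85
position: [0.531, 0.1327, 0.1494]
tool_rot: [-3.141, 0.0, 1.586]
force: [0.1, 0.9, -2.2]
grip_width: 0.0188
```

Request:
move_arm(jaw=[255,255,255,255,255,255,255], dp=[[0.045,-0.0075,0],[0.045,-0.0075,0],[0.045,-0.0075,0],[0.045,-0.0075,0],[0.045,-0.0075,0],[0.045,-0.0075,0],[0,0,0]], rotation=[[0,0,0],[0,0,0],[0,0,0],[0,0,0],[0,0,0],[0,0,0],[0,0,0]])

```text
clock: 41.72
position: [0.4908, 0.3498, 0.1489]
tool_rot: [-3.14, -0.0, 1.59]
force: [0.2, -1.5, -1.0]
grip_width: 0.019
```

Request:
move_arm(jaw=[255,255,255,255,255,255,255,255,255,255], dp=[[0,0,0],[0,0,0],[0,0,0],[0,0,0],[0,0,0],[0,0,0],[0,0,0],[0,0,0],[0,0,0],[0,0,0]], rotation=[[0,0,-0.04],[0,0,-0.059],[0,0,-0.059],[0,0,-0.059],[0,0,-0.059],[0,0,-0.059],[0,0,-0.059],[0,0,-0.059],[0,0,-0.0595],[0,0,0]])

```text
clock: 42.98
position: [0.4926, 0.3458, 0.1494]
tool_rot: [-3.141, -0.001, -3.089]
force: [-0.1, -0.2, -1.4]
grip_width: 0.0191
```

Run:
```python
from h import *
go(493,347,42,3.1955)
```

```text
t 42.98 pos [492.6 345.8 149.4] rot [-3.1413e+00 -7.0000e-04 -3.0895e+00] F [-0.1 -0.2 -1.4] w 0.0191 
 need dp [-0.0006  0.0014  0.1343] rotz -0.0006
```

Request:
move_arm(jaw=[255,255,255,255,255,255,255,255], dp=[[0,0.001,0.025],[0,0,0.035],[0,0,0.035],[0,0,0.02],[0,0,0.012],[0,0,0.005],[0,0,0.002],[0,0,0]], rotation=[[0,0,0],[0,0,0],[0,0,0],[0,0,0],[0,0,0],[0,0,0],[0,0,0],[0,0,0]])

```text
clock: 43.98
position: [0.4928, 0.3477, 0.043]
tool_rot: [3.141, 0.001, -3.088]
force: [-0.6, -0.4, -1.9]
grip_width: 0.0192
```

Request:
move_arm(jaw=[255,255], dp=[[0,0,0.0006],[0,0,0]], rotation=[[0,0,0],[0,0,0]])

```text
clock: 44.22
position: [0.4926, 0.3476, 0.0423]
tool_rot: [3.141, 0.0, -3.088]
force: [-0.6, 0.0, -1.6]
grip_width: 0.0186
```

Request:
move_arm(jaw=[255,255,255], dp=[[0,0,0.001],[0,0,0.0006],[0,0,0]], rotation=[[0,0,0],[0,0,0],[0,0,0]])

```text
clock: 44.6
position: [0.4926, 0.3476, 0.0414]
tool_rot: [3.141, 0.0, -3.088]
force: [-3.7, -2.4, 10.3]
grip_width: 0.0189
```

Request:
move_arm(jaw=[0,0,0,0,0,0,0], dp=[[0,0,0],[0,0,0],[0,0,0],[0,0,0],[0,0,0],[0,0,0],[0,0,0]], rotation=[[0,0,0],[0,0,0],[0,0,0],[0,0,0],[0,0,0],[0,0,0],[0,0,0]])

```text
clock: 45.48
position: [0.4925, 0.3475, 0.0408]
tool_rot: [-3.142, -0.0, -3.088]
force: [0.0, 0.5, -1.2]
grip_width: 0.0854
```

Request:
move_arm(jaw=[0,0,0,0,0,0,0], dp=[[0,0,-0.015],[0,0,-0.03],[0,0,-0.04],[0,0,-0.05],[0,0,-0.05],[0,0,-0.05],[0,0,0]], rotation=[[0,0,0],[0,0,0],[0,0,0],[0,0,0],[0,0,0],[0,0,0],[0,0,0]])

```text
clock: 46.35
position: [0.4936, 0.3483, 0.2327]
tool_rot: [3.138, 0.005, -3.088]
force: [-0.5, -0.8, -0.7]
grip_width: 0.0854
```

Request:
move_arm(jaw=[0,0,0,0,0,0,0,0,0], dp=[[0.02,-0.02,0],[0.03,-0.03,0],[0.03,-0.03,0],[0.03,-0.03,0],[0.03,-0.03,0],[0.03,-0.03,0],[0.03,-0.03,0],[0.02,-0.02,0],[0,0,0]], rotation=[[0,0,0],[0,0,0],[0,0,0],[0,0,0],[0,0,0],[0,0,0],[0,0,0],[0,0,0],[0,0,0]])

```text
clock: 47.48
position: [0.3255, 0.1613, 0.229]
tool_rot: [-3.141, 0.0, -3.088]
force: [0.3, 0.2, 1.2]
grip_width: 0.0853
```

Run:
```python
from st import *
go(493,346,300,3.1955)
s=grab_frame('scene');t=grab_frame('top')
stripe("scene",s,191,213,233,231.8,"scene");stripe("top",t,409,430,185.2,185.6,"top")
cv2.imwrite('pics/end.png',np.vstack([cv2.resize(t[120:270,150:500],(700,300),interpolation=cv2.INTER_CUBIC),cv2.resize(s[160:310,100:450],(700,300),interpolation=cv2.INTER_CUBIC)]))
b=t;a=cv2.imread("pics/t4.png");D=cv2.absdiff(a,b).max(2)>40;n,l,st,cc=cv2.connectedComponentsWithStats(D[:260].astype(np.uint8));print([st[i].tolist() for i in range(1,n) if st[i,4]>5])
```

```text
t 47.48 pos [325.5 161.3 229. ] rot [-3.1413e+00  1.0000e-04 -3.0885e+00] F [0.3 0.2 1.2] w 0.0853 
 need dp [-0.2214  0.2195 -0.0888] rotz -0.0003
scene 22 slope -0.013 x mid 604.7 ends px [191.  233.9] [212.   232.23]
top 21 slope -0.0156 x mid 604.2 ends px [409.   185.16] [429.   185.12]
[]
```

```bash
python3 -c "
from workcell import workorder;print(workorder.job_done())"
```

```text
the job is handed in; nothing more can be done
None
```

The foot is at the blue stop and flush with the fence. The stick is back flat on its cork mat and the robot is clear. I handed the job in at about 47.5 s of the 59 s allowed.

- **What I did:** I gripped the orange stick by its handle and pressed the foot flush on bare board at about 9 N. I then fed it over the whole strip to the stop; the force rose to 15 N there.
- **What went wrong and was mended:** The first check after laying the stick down failed. The foot's trailing end had opened about 1–2 mm when I backed off. I fetched the stick again, pressed the foot flush, pushed it lightly to the stop and unloaded more carefully.
- **Last checks:**
  - **Fence:** the stripe slope is −0.013 in one view and −0.016 in the other, against −0.015 for the jig. The foot's centre is about 27.5–28 mm from the jig's axis, where flush is 27.5 mm.
  - **Stop:** the foot's leading end did not shift in the images while the second release was made.
  - **Stick and other things:** the final top picture showed no change in the stick or the other things from the one after the first placing. I viewed that earlier one and everything was in place.
- **Limits:** The last picture was checked by numbers only, because the viewer's 12-picture limit was used up. The trailing end was a little off the fence between the first release and the mend.

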